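# Unbolt the big battery box on a phone repair bench

## Task

Unbolt the bigger of the two steel battery boxes: lift its bolt handle up clear of the notch, then draw the bolt back out of the keeper as far as it goes and let go. Leave the smaller box bolted.

Things in the scene. Friction and masses are not known exactly. Their poses are not given: they have to be found in the camera images.
- big_box: Bigger battery box: plain grey steel, fixed to the bench, 210 (x) x 240 (y) x 110 mm high; origin under its middle, z up. Its bolt lies along y on the flat top, keeper towards +y. Handle stem rests in a 14 mm wide notch of an upright plate 20 to 26 mm to +x of the bolt's centre line, top 40 mm above the box's top; straps and keeper over the rod are 36 mm high. Round the knob the top is bare.
- big_pivot (a point): Point on the bigger box's bolt centre line where the handle is rooted, 24 mm above the box's top; moves with the bolt, axes as the box's (it does not turn with the handle). Bolt: 12 mm steel rod. Handle: 8 mm stem leaning to +x with a black 20 mm ball knob, ball centre 52 mm from this point at x = 52 cos(a), z = 52 sin(a), a = 0.3 rad + joint big_handle (at rest 50 mm aside, 15 mm up).
- big_bolt (a joint): How far the bigger box's bolt is drawn, m: 0 shot into the keeper (starts 0 to 0.002), 0.040 drawn back as far as it goes; grows as the bolt moves along the box's -y, away from the keeper. Rubs with about 2 N and stays where left. Until the handle is lifted it only plays about 3 mm in the notch.
- big_handle (a joint): Angle of the bigger box's bolt handle about the bolt's centre line, rad: 0 down in the notch (starts 0 to 0.1), grows as the knob swings up; the stem clears the notch plate from about 0.5; stop at 1.2 (nearly upright). Turns lightly (about 1 N at the knob) and stays where left.
- small_bolt (a joint): Same, for the bolt of the smaller box, 140 x 170 x 70 mm high with the same bolt and look: 0 shot; to be left bolted. The two boxes stand left and right in front of the robot, either way round, each turned up to 0.45 rad.
Not all that is in view belongs to the job. Leave any orange or turquoise look-alike of the part that bears small_bolt alone.

How it is judged:
On the way, in this order (a step that is already met when the one before it is completed fails the run):
1. the bigger box's bolt handle is lifted clear of the notch, by 0.42 rad or more, before the bolt is drawn 10 mm (value of joint big_handle above 0.42 rad and value of joint big_bolt below 0.01 m), for 0.05 s.
2. the bolt is drawn at least 30 of its 40 mm (value of joint big_bolt above 0.03 m), for 0.1 s.
At the end, for the whole second after the job is handed in: The bigger box's bolt stands drawn back at least 30 of its 40 mm, and the smaller box's bolt is still shot (drawn less than 8 mm) (value of joint big_bolt above 0.03 m and value of joint small_bolt below 0.008 m); the robot touches nothing.
It fails at once if the smaller box's bolt is drawn (by more than 8 mm) (value of joint small_bolt above 0.008 m).
It also fails if it takes over 32 s, if anything falls off the work surface, if the arm or the gripper's body presses on something with over 40 N, if the wrist force passes 120 N, or if a joint passes its speed limit or range.

## Robot

A 6-joint arm with a two-finger parallel gripper is mounted at the origin on the work surface. World frame = base frame: x ahead of the robot, y to its left, z up, the work surface at z = 0. Lengths are in m, angles in rad, forces in N, time in s.
With the tool pointing down it reaches from about 0.3 to 0.825 m from the base axis. Payload 5.4 kg.
Tool frame: the origin (TCP) lies on the centre line of the jaws, within the pads' length; the fingertips stand r.tcp_to_tips ahead of it and the grasp point (between the pads) lies 5 mm behind it (r.tcp_to_tips is the distance from the TCP to the fingertips, in m); z points along the fingers, y is the direction in which the jaws open and shut (so a half turn about z gives the same grasp; the last joint's range is limited). The gripper opens to 92 mm and grips with 3 to 60 N. Pads are 20 mm wide; open, the fingers measure 128 mm over their backs; the gripper's body (75 mm by 189 mm) begins 69 mm behind the grasp point.
Start: joints at [-1.552, 0.158, 1.597, -0, 1.386, -0.21], TCP at [0.13, -0.56, 0.191] pointing down, gripper open.
Joint ranges: [-2.91, 2.91], [-0.94, 2.29], [0.18, 2.7], [-1.29, 4.43], [0.17, 2.64], [-3, 3]. Speed limits (rad/s): [2.57, 2.57, 3.14, 3.14, 3.14, 3.14].

## Interface

Orientations are given as a unit quaternion [x, y, z, w].
In Python, from bench import r gives the robot as it stands.
- The arm moves only by the tool arm_command, never from a script. Its arguments are lists of equal length, an entry for each row: "fingers": the closure, from -1 (fully open) to 1 (shut), so that 0 is half open; "slide": the shift along the tool's x, y, z in m, a list of three; "yaw": the turn about the tool's z in rad. A call has 1 to 20 rows; each row is the pose to reach, as a shift and turn from the pose commanded when the call began, along the tool's axes at that moment; what a row does not reach only later rows make up. A row lasts 1/12 s, in which the tool goes at most 41.7 mm and 7.16 degrees, less where a joint would pass 70% of its speed; a pose out of reach is approached as far as the arm can. A call with a gripper value outside its range is refused whole. The fingers move at their own pace and stop on an object; "newtons" is the grip in N (left out, the last holds). Time passes only in rows, so rows that repeat a pose let the fingers close. It gives the time, the measured TCP pose, the force and the opening at its end, in the units of the state.
- r.state(): the state, without advancing time (a new reading comes with each control period).
- r.grab_frame(name): name is "scene" or "top" or "wrist"; returns a dict with "img" (480x640x3 uint8, red, green, blue), "camera_matrix" (3x3 intrinsics, pixels), "rvec" (rotation vector, rad) and "tvec" (3), from world to camera coordinates, as OpenCV has them. Camera axes: x right, y down, z forward; pixel columns grow to the right and rows downward; lengths in m; the calibration is good to about 2 mm. A picture is of the moment at which its call begins. There is no depth.
- r.close_job(): hands the job in, once; it reports no verdict.
Trained networks look in a picture, given as the dict that the camera call returned (one of the last four; its "shot" number tells which), for a name from the list of things; names that differ only in an ending like _2 or _b are one class to them, and where a whole thing is asked for, a point or a joint stands for the part that bears it (a point fixed in the world has none). Each returns a list of dicts, best first, with "confidence" (0 to 1); they miss things now and then, are a little off and sometimes report something else, mostly with a low value. They report only what shows in the picture. A call takes as long as a camera call. They do not tell look-alikes from the thing itself.
- r.recognise(name, picture): "rect" ([left, top, width, height] in pixels, round what is visible of it).
- r.masks_of(name, picture): "region" (480x640 bool, what is visible of it) and "rect" ([left, top, width, height] in pixels, round what is visible of it).
- r.pinpoint(name, picture): "uv" ([column, row] in pixels: a listed point, or the origin of a listed thing).
The state is a dict: "t": time; "joint_pos": joint angles; "dq": joint speeds; "tau": joint torques, N m; "ee_pos": TCP position; "ee_rot": TCP orientation; "contact_force": force on the tool from outside, world axes, zero at the start; "ft_torque": the same for the moment, N m; "width": finger opening in m.
Only numpy, scipy, OpenCV 4.12 (cv2) and the standard library are available. Lean on these libraries where they do the work, as an engineer would, in place of code of your own. Each camera call takes 0.05 s, during which the arm holds its last target.

## Working session

There is one attempt and no reset: what is moved stays moved. The work goes in short steps, Python scripts to look and compute and a tool call to move; the robot and the scene stay as the last step left them, time stands still between calls to the robot, and variables do not carry over. Pictures are saved under pics/ and viewed, and the job is handed in when it is done.

Besides the shell and the picture viewer there is one more tool, called by a JSON object that holds its "fn" and its "kwargs". arm_command: Moves the arm, as the interface text tells. Its arguments: {"type":"object","properties":{"fingers":{"type":"array"},"slide":{"type":"array"},"yaw":{"type":"array"},"newtons":{"type":"number"}},"required":["fingers","slide","yaw"]}

```bash
ls; mkdir -p pics
cat > h.py <<'E'
import numpy as np, cv2
from bench import r
def P(f):
    R,_=cv2.Rodrigues(np.array(f["rvec"],float)); return np.array(f["camera_matrix"]),R,np.array(f["tvec"],float).ravel()
def ray(f,uv):
    K,R,t=P(f); d=R.T@np.linalg.inv(K)@np.array([uv[0],uv[1],1.]); return -R.T@t,d/np.linalg.norm(d)
def onz(f,uv,z):
    o,d=ray(f,uv); return o+d*(z-o[2])/d[2]
def proj(f,X):
    K,R,t=P(f); p=(K@(R@np.atleast_2d(X).T+t[:,None])).T; return p[:,:2]/p[:,2:]
def tri(frs,uvs):
    A=np.zeros((3,3));b=np.zeros(3)
    for f,u in zip(frs,uvs):
        o,d=ray(f,u);M=np.eye(3)-np.outer(d,d);A+=M;b+=M@o
    return np.linalg.solve(A,b)
def save(f,n): cv2.imwrite("pics/"+n,cv2.cvtColor(f["img"],cv2.COLOR_RGB2BGR))
E
python3 - <<'E'
from h import *
import pickle
print(r.state(), r.tcp_to_tips)
F={}
for n in("scene","top"):
    f=r.grab_frame(n);save(f,n+"0.png");F[n]=f
    print(n,"cam at",ray(f,(320,240))[0])
    for q in("big_box","big_pivot","big_bolt","small_bolt"):
        for d in r.pinpoint(q,f)[:4]: print(q,"pt",np.round(d["uv"]),round(d["confidence"],2))
        for d in r.recognise(q,f)[:4]: print(q,"rect",np.round(d["rect"]),round(d["confidence"],2))
pickle.dump(F,open("F0.pkl","wb"))
E
```

```text
pics
{'t': 0.0, 'joint_pos': array([-1.55211998e+00,  1.59044567e-01,  1.59822504e+00,  7.62938541e-06,
        1.38618366e+00, -2.10090265e-01]), 'dq': array([ 0.00010217, -0.00143382,  0.00181284, -0.00015965,  0.0009191 ,
        0.00123347]), 'tau': array([ 1.19893237e-03, -3.85567045e+01, -3.22109056e+01,  7.03374739e-02,
        3.78540927e-02, -1.25753158e-04]), 'ee_pos': array([ 0.13037122, -0.55934375,  0.18992508]), 'ee_rot': array([ 9.93465009e-01,  1.14133298e-01,  9.26331992e-05, -9.25692813e-04]), 'contact_force': array([-0.08711754,  0.44311186, -0.28235813]), 'ft_torque': array([-0.00541967, -0.04010491,  0.02287231]), 'width': 0.0920374103782106} 0.014
scene cam at [ 0.84301363 -0.24613688  0.7754331 ]
big_box pt [219. 403.] 0.76
big_pivot pt [220. 343.] 0.6
big_pivot rect [179. 323.  69.  51.] 0.83Traceback (most recent call last):
  File "<stdin>", line 9, in <module>
ValueError: it knows: big_box, big_pivot
```

Run:
```python
from h import *
import pickle
F={}
for n in("scene","top"):
    f=r.grab_frame(n);save(f,n+"0.png");F[n]=f
    print(n,"cam at",ray(f,(320,240))[0])
    for q in("big_box","big_pivot"):
        for d in r.pinpoint(q,f)[:4]: print(q,"pt",np.round(d["uv"],1),round(d["confidence"],2))
        for d in r.recognise(q,f)[:4]: print(q,"rect",np.round(d["rect"]),round(d["confidence"],2))
pickle.dump(F,open("F0.pkl","wb"))
```

```text
scene cam at [ 0.84301363 -0.24613688  0.7754331 ]
big_box pt [217.  400.5] 0.74
big_box rect [104. 289. 207. 190.] 0.95
big_pivot pt [220.1 345. ] 0.62
big_pivot rect [182. 324.  65.  51.] 0.66
top cam at [0.34998072 0.10174924 1.24059452]
big_box pt [464.9 202.2] 0.92
big_box rect [403. 135. 133. 119.] 0.87
big_pivot pt [458.6 198.5] 0.67
```

View pics/scene0.png

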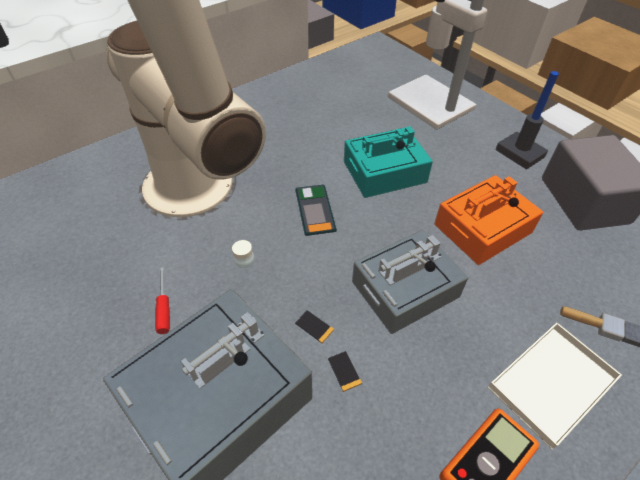

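View pics/top0.png

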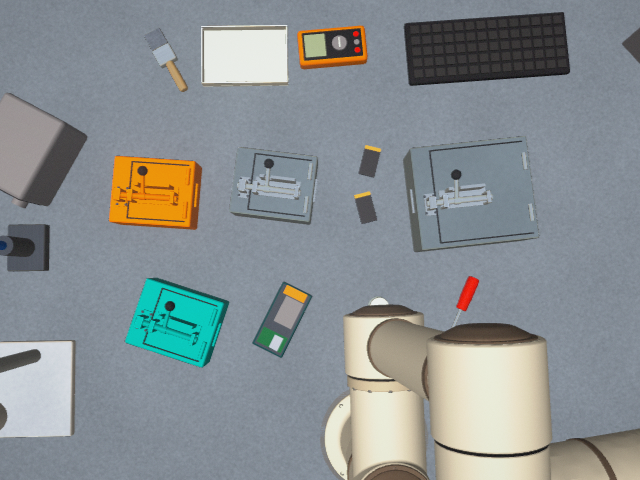

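The scene picture has four bolted boxes: large grey (scene 220,345; top 470,195), smaller grey (scene 410,280; top 275,185), orange (490,215; 155,190) and turquoise (388,160; 178,322). The large grey one fits big_box, as it is plain grey and clearly the largest. I'll confirm that with an enlarged crop.

Run:
```python
from h import *
import pickle
F=pickle.load(open("F0.pkl","rb"))
a=F["top"]["img"][125:260,395:545]; b=F["scene"]["img"][285:405,160:310]
a=cv2.resize(a,None,fx=4,fy=4,interpolation=cv2.INTER_CUBIC)
b=cv2.resize(b,None,fx=4,fy=4,interpolation=cv2.INTER_CUBIC)
cv2.imwrite("pics/ca.png",a[:,:,::-1]);cv2.imwrite("pics/cb.png",b[:,:,::-1])
def knob(f,x0,y0,x1,y1):
    g=f["img"][y0:y1,x0:x1].max(2)<45
    n,l,s,c=cv2.connectedComponentsWithStats(g.astype(np.uint8))
    i=1+np.argmax(s[1:,4]); print(s[i]); return c[i]+[x0,y0]
kt=knob(F["top"],446,165,468,186);ks=knob(F["scene"],230,348,252,370)
print(kt,ks,tri([F["top"],F["scene"]],[kt,ks]))
X=tri([F["top"],F["scene"]],[kt,ks]);print(proj(F["top"],X),proj(F["scene"],X))
print("piv",tri([F["top"],F["scene"]],[(458.6,198.5),(220,344.5)]))
```

```text
[ 8 13  2  1  2]
[  4   4  13  13 123]
[454.5 178. ] [240.37398374 358.17073171] [ 0.53561152 -0.15660524  0.14277467]
[[453.72531657 177.60120186]] [[239.2080006  358.24874087]]
piv [ 0.49503603 -0.16681482  0.13549196]
```

View pics/ca.png

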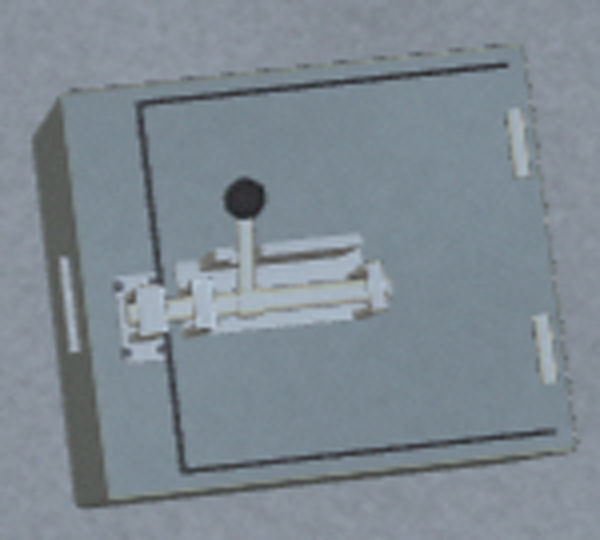

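View pics/cb.png

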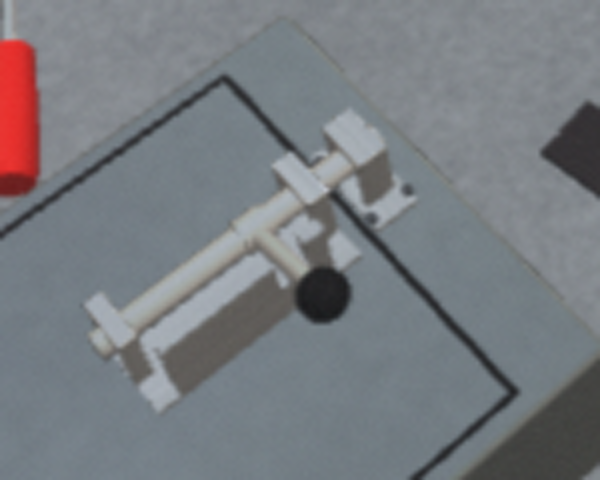

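Run:
```python
from h import *
import pickle
from scipy.optimize import least_squares
F=pickle.load(open("F0.pkl","rb"));T=F["top"];S=F["scene"]
c=lambda x,y:np.array([395+x/4-.4,125+y/4-.4])
cs=[onz(T,c(*p),.11) for p in((65,93),(523,45),(577,450),(105,500))]
print(np.round(cs,4))
loc=np.array([[.105,.12],[.105,-.12],[-.105,-.12],[-.105,.12]])
C=np.array(cs)[:,:2]
def f(p):
    q=p[2];R=np.array([[np.cos(q),-np.sin(q)],[np.sin(q),np.cos(q)]]);return ((loc@R.T+p[:2])-C).ravel()
s=least_squares(f,[.5,-.18,0]);print(s.x,np.round(s.fun*1000,1));q=s.x[2]
kt=c(245,198);ks=np.array([240.4,358.2])
X=tri([T,S],[kt,ks]);print("knob",X,proj(T,X)-kt,proj(S,X)-ks,np.diag([1,1,1])[0])
R=np.array([[np.cos(q),-np.sin(q)],[np.sin(q),np.cos(q)]])
for a in(.3,.35,.4):
    Y=onz(T,kt,.11+.024+.052*np.sin(a));print(a,Y, proj(S,Y)-ks,"piv",Y[:2]-R@[.052*np.cos(a),0], "net",onz(T,(458.6,198.5),.134))
print("rodaxis",onz(T,c(135,312),.134),onz(T,c(388,287),.134))
st=r.state();print(st["ee_pos"],cv2.Rodrigues(np.zeros(3))[0][0])
from scipy.spatial.transform import Rotation as Ro
print(Ro.from_quat(st["ee_rot"]).as_matrix().round(3))
```

```text
[[ 0.6033 -0.079   0.11  ]
 [ 0.6247 -0.3131  0.11  ]
 [ 0.4178 -0.3322  0.11  ]
 [ 0.3965 -0.0937  0.11  ]]
[ 0.51059552 -0.20453342  0.08635432] [ 1.5  3.1  0.8 -1.9 -1.5 -0.9 -0.9 -0.3]
knob [ 0.5411403  -0.15756398  0.15330356] [[-0.48034645 -0.24587959]] [[-0.72767558  0.04998237]] [1 0 0]
0.3 [ 0.54133371 -0.1594281   0.14936705] [[-1.40264178  2.06885402]] piv [ 0.49184132 -0.16371264] net [ 0.49530738 -0.16702625  0.134     ]
0.35 [ 0.5409017  -0.15883845  0.15183069] [[-1.43483528  0.87559753]] piv [ 0.49223633 -0.16305139] net [ 0.49530738 -0.16702625  0.134     ]
0.4 [ 0.5404775  -0.15825946  0.15424975] [[-1.46658328 -0.30114674]] piv [ 0.4927608  -0.16239028] net [ 0.49530738 -0.16702625  0.134     ]
rodaxis [ 0.48808294 -0.10693614  0.134     ] [ 0.49858265 -0.23255879  0.134     ]
[ 0.13039933 -0.56001327  0.19092583] [1. 0. 0.]
[[ 0.974  0.227  0.   ]
 [ 0.227 -0.974 -0.   ]
 [-0.     0.    -1.   ]]
```

Both crops show a plain grey box with a black knob (top 456,174; scene 240,358), so the big box is confirmed. Its yaw is about 0.085 rad and the knob is at about (0.541, -0.158, 0.153). Next I'll hover above it.

{"fn": "arm_command", "kwargs": {"fingers": [-1,-1,-1,-1,-1,-1,-1,-1,-1,-1,-1,-1,-1,-1,-1,-1,-1,-1,-1,-1], "slide": [[0,0,-0.03],[0,0,-0.06],[0.49,-0.298,-0.06],[0.49,-0.298,-0.06],[0.49,-0.298,-0.06],[0.49,-0.298,-0.06],[0.49,-0.298,-0.06],[0.49,-0.298,-0.06],[0.49,-0.298,-0.06],[0.49,-0.298,-0.06],[0.49,-0.298,-0.06],[0.49,-0.298,-0.06],[0.49,-0.298,-0.06],[0.49,-0.298,-0.06],[0.49,-0.298,-0.06],[0.49,-0.298,-0.06],[0.49,-0.298,-0.06],[0.49,-0.298,-0.06],[0.49,-0.298,-0.06],[0.49,-0.298,-0.06]], "yaw": [0,0,0.144,0.144,0.144,0.144,0.144,0.144,0.144,0.144,0.144,0.144,0.144,0.144,0.144,0.144,0.144,0.144,0.144,0.144]}}

```text
t: 2.42
ee_pos: [0.5394, -0.1596, 0.2509]
ee_rot: [0.999, 0.042, -0.0, 0.0]
contact_force: [-0.2, -0.1, 0.5]
width: 0.0925
```

```bash
cat > w.py <<'E'
from h import *
import sys
from scipy.spatial.transform import Rotation as Ro
f=r.grab_frame("wrist");save(f,sys.argv[1]);st=r.state()
R=Ro.from_quat(st["ee_rot"]).as_matrix();print(st["t"],st["ee_pos"],R.round(3),st["joint_pos"].round(2),st["contact_force"].round(1))
print("cam",ray(f,(320,240))[0],"knob pred",proj(f,[.5411,-.158,.153]))
for d in r.pinpoint("big_pivot",f)[:2]: print(d, onz(f,d["uv"],.134))
E
python3 w.py w1.png
```

```text
2.4667 [ 0.53936724 -0.15967048  0.25097444] [[ 0.997  0.083 -0.   ]
 [ 0.083 -0.997 -0.   ]
 [-0.     0.    -1.   ]] [-0.5   0.09  1.55 -0.    1.5   0.99] [-1.2 -0.4 -0.5]
cam [ 0.60619843 -0.15339423  0.44541538] knob pred [[316.98911375 232.1712166 ]]
{'uv': [318.9, 287.0], 'confidence': 0.95} [ 0.49399862 -0.16327838  0.134     ]
```

View pics/w1.png

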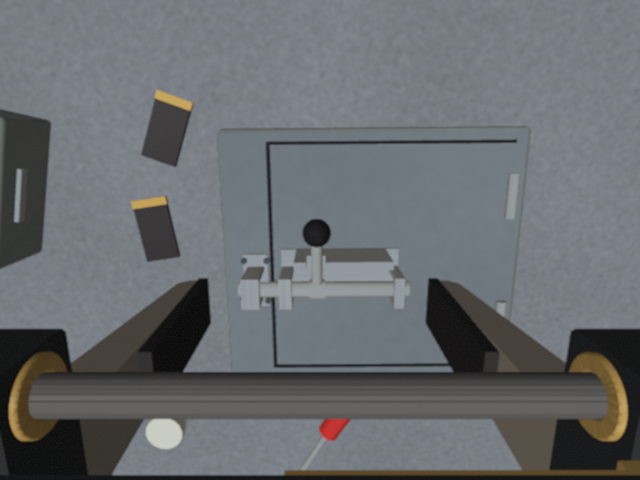

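The wrist view shows the knob at (316.5, 233), within 1 px of my prediction (317, 232), and the bolt lies straight along the jaw direction. I'll descend and grip.

{"fn": "arm_command", "kwargs": {"fingers": [-1,-1,-1,-1,-1,0.3,0.6,0.7,0.8,0.9,1,1,1,1], "slide": [[0.002,-0.0015,0.03],[0.002,-0.0015,0.06],[0.002,-0.0015,0.09],[0.002,-0.0015,0.103],[0.002,-0.0015,0.103],[0.002,-0.0015,0.103],[0.002,-0.0015,0.103],[0.002,-0.0015,0.103],[0.002,-0.0015,0.103],[0.002,-0.0015,0.103],[0.002,-0.0015,0.103],[0.002,-0.0015,0.103],[0.002,-0.0015,0.103],[0.002,-0.0015,0.103]], "yaw": [0,0,0,0,0,0,0,0,0,0,0,0,0,0], "newtons": 15}}

```text
t: 3.68
ee_pos: [0.5419, -0.1569, 0.1479]
ee_rot: [0.999, 0.042, -0.0, -0.0]
contact_force: [0.6, -0.1, 0.6]
width: 0.0338
```

```bash
python3 w.py w2.png
```

```text
3.7333 [ 0.5418908  -0.15693764  0.14789571] [[ 0.996  0.085 -0.   ]
 [ 0.085 -0.996  0.   ]
 [-0.    -0.    -1.   ]] [-0.5   0.17  1.68 -0.    1.3   0.99] [-0.4  0.1 -0.6]
cam [ 0.60863018 -0.15073478  0.34241539] knob pred [[321.59840071 285.87479189]]
{'uv': [321.4, 359.8], 'confidence': 0.82} [ 0.49249796 -0.16221349  0.134     ]
```

View pics/w2.png

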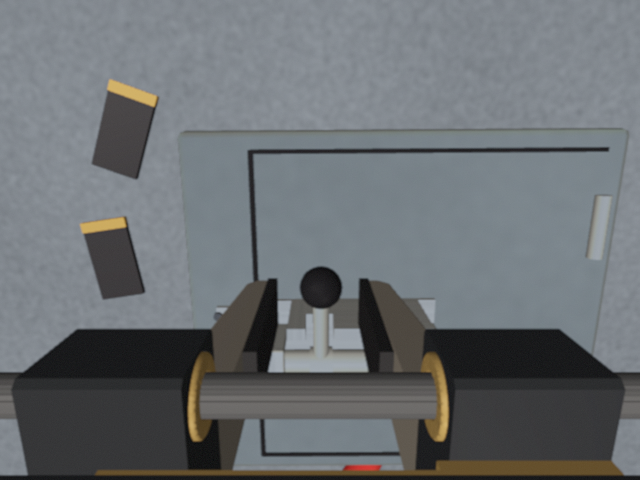

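{"fn": "arm_command", "kwargs": {"fingers": [1,1,1,1,1], "slide": [[0,0,0],[0,0,0],[0,0,0],[0,0,0],[0,0,0]], "yaw": [0,0,0,0,0]}}

```text
t: 4.2
ee_pos: [0.5419, -0.157, 0.1479]
ee_rot: [0.999, 0.042, -0.0, 0.0]
contact_force: [-0.2, 0.6, -0.1]
width: 0.0004
```

```bash
python3 w.py w3.png; python3 -c "
from h import *
f=r.grab_frame('wrist')
print(proj(f,[[.5419,-.157,.1479],[.5419,-.157,.1339]]))"
```

```text
4.25 [ 0.54191965 -0.15694531  0.14791902] [[ 0.996  0.085  0.   ]
 [ 0.085 -0.996  0.   ]
 [ 0.    -0.    -1.   ]] [-0.5   0.17  1.68  0.    1.3   0.99] [-1.  -0.9 -0.3]
cam [ 0.60862315 -0.1507771   0.34239449] knob pred [[321.52129014 285.8684567 ]]
{'uv': [322.0, 361.8], 'confidence': 0.58} [ 0.49134414 -0.16266886  0.134     ]
[[319.49386984 280.50402013]
 [319.41267926 271.51854918]]
```

View pics/w3.png

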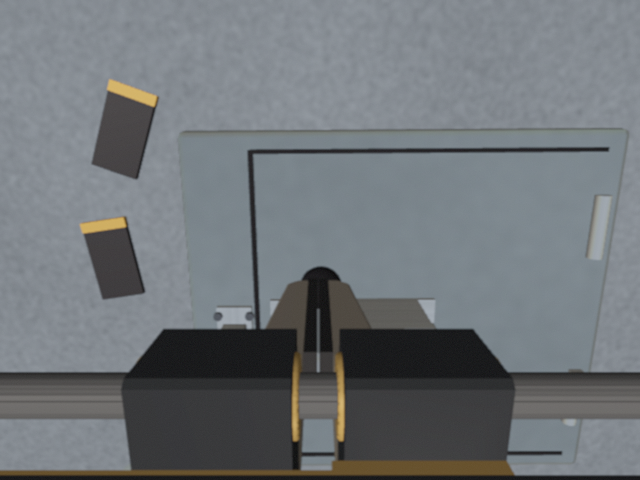

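The jaws shut to 0 mm, so they missed the ball. The knob still shows behind the fingertips (321, 267 to 280). I'll check where the fingertips really are in the scene view.

```bash
python3 -c "
from h import *
f=r.grab_frame('scene');st=r.state();p=st['ee_pos']
print(proj(f,[p,p-[0,0,.014],p+[0,0,.03],[.5411,-.158,.153]]))
w=r.grab_frame('wrist');print(w['camera_matrix'],P(w)[1].round(3))
c=f['img'][250:400,160:310];c=cv2.resize(c,None,fx=4,fy=4,interpolation=cv2.INTER_CUBIC)
cv2.imwrite('pics/s3.png',c[:,:,::-1])
c=w['img'][240:420,240:400];c=cv2.resize(c,None,fx=3,fy=3,interpolation=cv2.INTER_CUBIC)
cv2.imwrite('pics/w3c.png',c[:,:,::-1])
"
```

```text
[[240.77131954 360.02632293]
 [242.00028763 364.15025611]
 [237.99952507 350.72527167]
 [239.42685731 358.49304398]]
[[428.84794503   0.         317.7884621 ]
 [  0.         428.84794503 242.42268363]
 [  0.           0.           1.        ]] [[ 0.083 -0.997 -0.001]
 [-0.967 -0.081  0.241]
 [-0.24  -0.019 -0.971]]
```

View pics/s3.png

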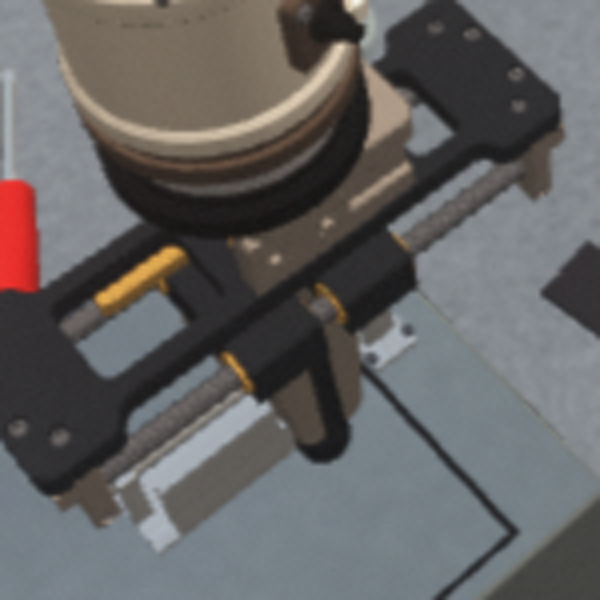

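View pics/w3c.png

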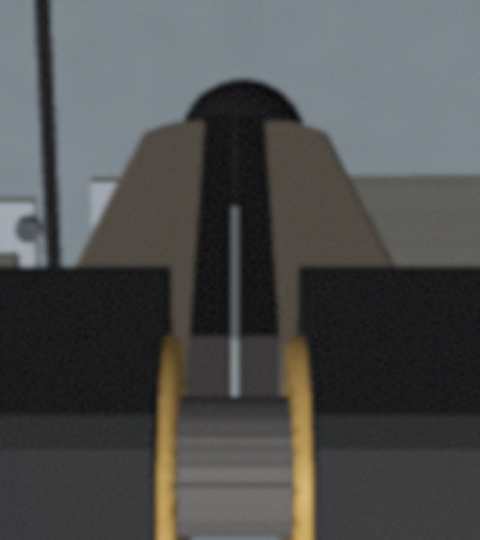

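```bash
python3 -c "
from h import *
f=r.grab_frame('scene');w=r.grab_frame('wrist');p=r.state()['ee_pos']
for hx in(0,.005,.01):
  for z in (.134,.148,.16,.17,.18):
    a=np.array([[p[0]+hx+.01*s*-.085,p[1]+.085*hx+s*.01,z] for s in(-1,1)])
    print(hx,z,'scene crop',((proj(f,a)-[160,250])*4).round().tolist(),'wrist crop',((proj(w,a)-[240,240])*3).round().tolist())
"
```

```text
0 0.134 scene crop [[306.0, 474.0], [350.0, 439.0]] wrist crop [[297.0, 95.0], [179.0, 95.0]]
0 0.148 scene crop [[301.0, 458.0], [345.0, 423.0]] wrist crop [[301.0, 122.0], [175.0, 122.0]]
0 0.16 scene crop [[296.0, 443.0], [341.0, 408.0]] wrist crop [[305.0, 148.0], [172.0, 148.0]]
0 0.17 scene crop [[292.0, 431.0], [338.0, 395.0]] wrist crop [[309.0, 172.0], [168.0, 172.0]]
0 0.18 scene crop [[288.0, 418.0], [334.0, 383.0]] wrist crop [[313.0, 199.0], [165.0, 199.0]]
0.005 0.134 scene crop [[314.0, 483.0], [358.0, 449.0]] wrist crop [[297.0, 66.0], [179.0, 66.0]]
0.005 0.148 scene crop [[309.0, 467.0], [354.0, 432.0]] wrist crop [[302.0, 91.0], [175.0, 92.0]]
0.005 0.16 scene crop [[304.0, 453.0], [350.0, 417.0]] wrist crop [[306.0, 116.0], [171.0, 116.0]]
0.005 0.17 scene crop [[300.0, 441.0], [346.0, 405.0]] wrist crop [[309.0, 139.0], [168.0, 139.0]]
0.005 0.18 scene crop [[296.0, 428.0], [343.0, 392.0]] wrist crop [[314.0, 164.0], [164.0, 164.0]]
0.01 0.134 scene crop [[322.0, 493.0], [366.0, 458.0]] wrist crop [[298.0, 38.0], [178.0, 38.0]]
0.01 0.148 scene crop [[317.0, 477.0], [362.0, 442.0]] wrist crop [[302.0, 61.0], [174.0, 61.0]]
0.01 0.16 scene crop [[313.0, 463.0], [358.0, 427.0]] wrist crop [[306.0, 84.0], [171.0, 84.0]]
0.01 0.17 scene crop [[309.0, 450.0], [355.0, 415.0]] wrist crop [[310.0, 105.0], [167.0, 105.0]]
0.01 0.18 scene crop [[305.0, 438.0], [352.0, 402.0]] wrist crop [[314.0, 129.0], [163.0, 129.0]]
```

Both views put the visible fingertips at z≈0.174 m, not the expected 0.134, so they are above the ball. I'll open, go down in a small step that is safe on either reading, and look again.

{"fn": "arm_command", "kwargs": {"fingers": [-0.1,-0.1,-0.1,-0.1,-0.1,-0.1,-0.1,-0.1], "slide": [[0,0,0],[0,0,0],[0,0,0],[0,0,0],[0,0,0],[0,0,0.005],[0,0,0.012],[0,0,0.012]], "yaw": [0,0,0,0,0,0,0,0]}}

```text
t: 5.22
ee_pos: [0.5408, -0.1564, 0.1339]
ee_rot: [0.999, 0.042, -0.001, -0.001]
contact_force: [-1.5, 0.6, -0.9]
width: 0.05
```

```bash
cat > look.py <<'E'
from h import *
import sys
n=sys.argv[1];f=r.grab_frame('scene');w=r.grab_frame('wrist');st=r.state();print(st['t'],st['ee_pos'],st['contact_force'].round(1),st['width'])
a=cv2.resize(f['img'][270:400,160:310],None,fx=2.6,fy=2.6,interpolation=cv2.INTER_CUBIC)
b=cv2.resize(w['img'][220:400,230:410],(390,338),interpolation=cv2.INTER_CUBIC)
cv2.imwrite('pics/'+n,np.hstack([a,b])[:,:,::-1])
p=st['ee_pos'];o=st['width']/2
for z in(-.014,.02,.03,.04):
    q=np.array([[p[0]+.01+s*-.085*o,p[1]+s*o,p[2]+z] for s in(-1,1)])
    print(z,((proj(f,q)-[160,270])*2.6).round().tolist(),((proj(w,q)-[230,220])*2.167+[390,0]).round().tolist())
E
python3 look.py l4.png
```

```text
5.3167 [ 0.54137547 -0.15667018  0.13505074] [ 0.4 -0.3  0.2] 0.0507048676549928
-0.014 [[189.0, 295.0], [260.0, 238.0]] [[698.0, 70.0], [479.0, 70.0]]
0.02 [[180.0, 271.0], [254.0, 212.0]] [[719.0, 116.0], [460.0, 116.0]]
0.03 [[177.0, 263.0], [253.0, 204.0]] [[727.0, 133.0], [453.0, 133.0]]
0.04 [[174.0, 255.0], [251.0, 196.0]] [[735.0, 151.0], [445.0, 152.0]]
```

View pics/l4.png

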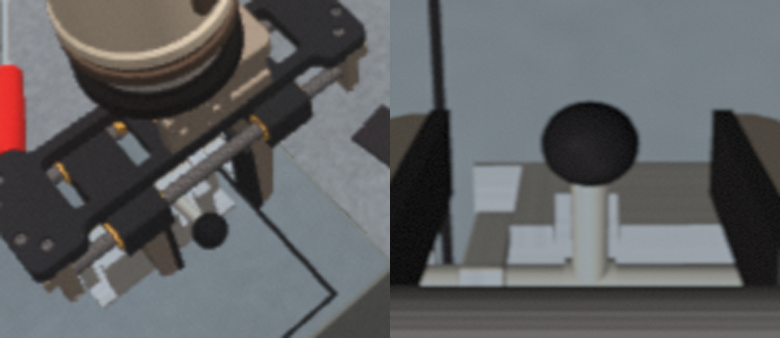

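The pad tips show in the wrist crop at (450,110) and (712,110). Both their spacing and row match a tip about 20 mm above the reported TCP, so the fingers end about 34 mm short of the stated value. The ball (590,145) is centred between them. I'll lower 15 mm more, then close.

{"fn": "arm_command", "kwargs": {"fingers": [-0.1,-0.1,-0.1,-0.1], "slide": [[0,0,0.004],[0,0,0.008],[0,0,0.012],[0,0,0.015]], "yaw": [0,0,0,0]}}

```text
t: 5.65
ee_pos: [0.5417, -0.1569, 0.1202]
ee_rot: [0.999, 0.042, -0.0, -0.0]
contact_force: [-0.7, 0.6, 0.9]
width: 0.0501
```

```bash
python3 look.py l5.png
```

```text
5.75 [ 0.54135254 -0.15670395  0.12000883] [-1.   0.8 -0.3] 0.050516703784810886
-0.014 [[193.0, 306.0], [263.0, 249.0]] [[697.0, 71.0], [478.0, 71.0]]
0.02 [[184.0, 282.0], [257.0, 224.0]] [[718.0, 117.0], [460.0, 117.0]]
0.03 [[181.0, 274.0], [255.0, 216.0]] [[725.0, 134.0], [453.0, 134.0]]
0.04 [[179.0, 267.0], [253.0, 208.0]] [[734.0, 152.0], [445.0, 153.0]]
```

View pics/l5.png

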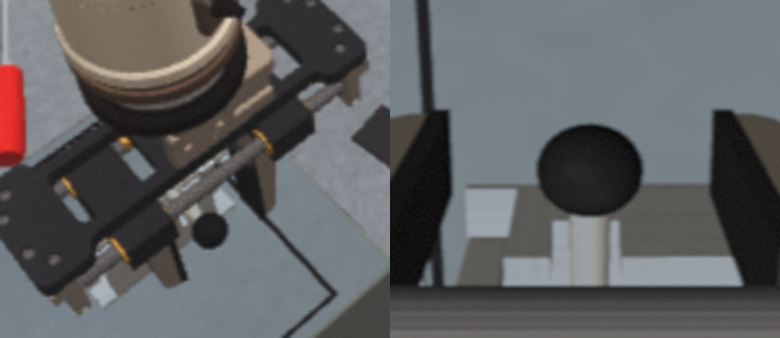

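The fingertips are now at about the ball's centre height, judging by the ball's apparent diameter (104 crop px). I'll go down 10 mm more and close.

{"fn": "arm_command", "kwargs": {"fingers": [-0.1,-0.1,-0.1,0.2,0.4,0.6,0.8,1,1,1,1], "slide": [[0,0,0.004],[0,0,0.008],[0,0,0.01],[0,0,0.01],[0,0,0.01],[0,0,0.01],[0,0,0.01],[0,0,0.01],[0,0,0.01],[0,0,0.01],[0,0,0.01]], "yaw": [0,0,0,0,0,0,0,0,0,0,0]}}

```text
t: 6.67
ee_pos: [0.5421, -0.1573, 0.1112]
ee_rot: [0.999, 0.042, 0.0, 0.0]
contact_force: [0.4, -1.7, -0.4]
width: 0.0186
```

```bash
python3 look.py l6.png
```

```text
6.7667 [ 0.54211438 -0.15731794  0.11116052] [ 0.3 -1.3 -0.7] 0.018838531239225517
-0.014 [[217.0, 295.0], [243.0, 274.0]] [[628.0, 71.0], [547.0, 71.0]]
0.02 [[209.0, 271.0], [236.0, 250.0]] [[636.0, 116.0], [540.0, 116.0]]
0.03 [[207.0, 264.0], [234.0, 242.0]] [[640.0, 133.0], [538.0, 133.0]]
0.04 [[205.0, 256.0], [232.0, 235.0]] [[643.0, 152.0], [536.0, 152.0]]
```

View pics/l6.png

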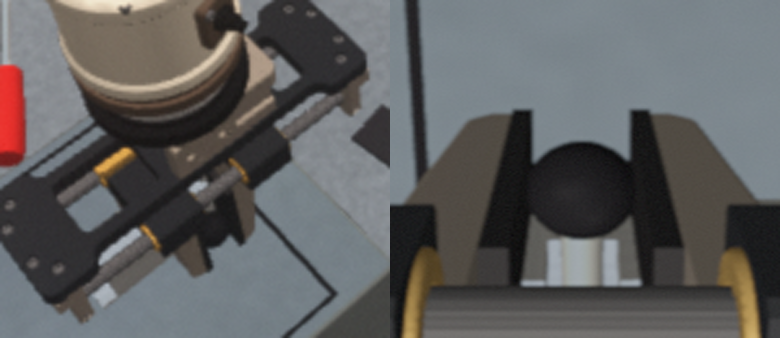

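The ball is gripped: width 18.8 mm, and it sits between the pads at (582,190). Next, I'll swing the handle up along its arc.

{"fn": "arm_command", "kwargs": {"fingers": [1,1,1,1,1,1,1,1,1,1,1,1,1], "slide": [[-0.0015,0,-0.0033],[-0.003,0,-0.0066],[-0.005,0,-0.01],[-0.0073,0,-0.0132],[-0.01,0,-0.0162],[-0.0125,0,-0.019],[-0.0155,0,-0.0216],[-0.0185,0,-0.024],[-0.0217,0,-0.0261],[-0.0251,0,-0.028],[-0.0275,0,-0.0292],[-0.0299,0,-0.0302],[-0.0299,0,-0.0302]], "yaw": [0,0,0,0,0,0,0,0,0,0,0,0,0]}}

```text
t: 7.85
ee_pos: [0.5119, -0.1599, 0.1417]
ee_rot: [0.999, 0.042, 0.0, 0.0]
contact_force: [0.6, -4.7, -0.3]
width: 0.0189
```

```bash
python3 look.py l7.png
```

```text
7.95 [ 0.51218485 -0.15984066  0.14153944] [ 1.9 -4.4  1. ] 0.018581420511990777
-0.014 [[179.0, 237.0], [206.0, 217.0]] [[627.0, 70.0], [547.0, 70.0]]
0.02 [[170.0, 211.0], [198.0, 190.0]] [[636.0, 116.0], [541.0, 116.0]]
0.03 [[167.0, 202.0], [195.0, 182.0]] [[639.0, 132.0], [539.0, 132.0]]
0.04 [[164.0, 194.0], [193.0, 173.0]] [[642.0, 151.0], [537.0, 151.0]]
```

View pics/l7.png

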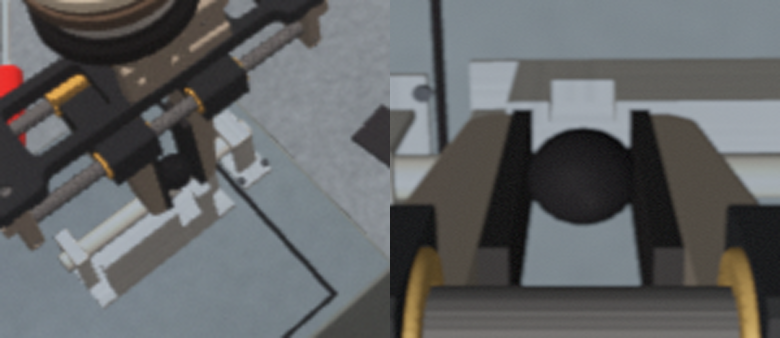

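The handle is up: the ball is still gripped at (582,177), the notch (583,100) is empty and the stem is out of the plate. Now I'll draw the bolt along tool +y, which is the box's -y.

{"fn": "arm_command", "kwargs": {"fingers": [1,1,1,1,1,1,1,1,1,1,1,1], "slide": [[0,0.004,0],[0,0.008,0],[0,0.012,0],[0,0.016,0],[0,0.02,0],[0,0.024,0],[0,0.028,0],[0,0.032,0],[0,0.036,0],[0,0.039,0],[0,0.039,0],[0,0.039,0]], "yaw": [0,0,0,0,0,0,0,0,0,0,0,0]}}

```text
t: 8.95
ee_pos: [0.5157, -0.1995, 0.1415]
ee_rot: [0.999, 0.042, 0.0, 0.001]
contact_force: [3.7, -1.2, 4.9]
width: 0.0184
```

```bash
python3 look.py l8.png
```

```text
9.05 [ 0.51568902 -0.19928435  0.14145133] [ 3.6 -2.   4.2] 0.018410511805281162
-0.014 [[122.0, 282.0], [149.0, 261.0]] [[626.0, 71.0], [547.0, 71.0]]
0.02 [[110.0, 256.0], [139.0, 235.0]] [[635.0, 116.0], [541.0, 116.0]]
0.03 [[107.0, 249.0], [135.0, 227.0]] [[638.0, 133.0], [539.0, 133.0]]
0.04 [[103.0, 241.0], [132.0, 219.0]] [[641.0, 151.0], [536.0, 152.0]]
```

View pics/l8.png

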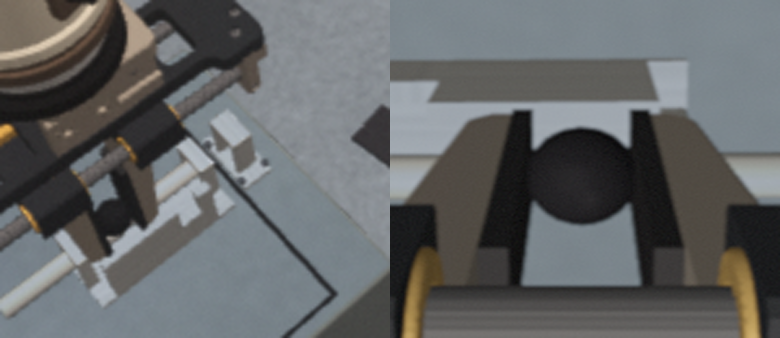

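The bolt has left the keeper and sticks out on the other side, with about 39 mm of travel. I'll release and rise.

{"fn": "arm_command", "kwargs": {"fingers": [0.5,0,0,0,0,0,0,0,0,0,0,0], "slide": [[0,0,0],[0,0,0],[0,0,0],[0,0,0],[0,0,0],[0,0,-0.015],[0,0,-0.03],[0,0,-0.06],[0,0,-0.09],[0,0,-0.12],[0,0,-0.12],[0,0,-0.12]], "yaw": [0,0,0,0,0,0,0,0,0,0,0,0]}}

```text
t: 10.05
ee_pos: [0.5162, -0.1989, 0.2631]
ee_rot: [0.999, 0.042, 0.002, 0.001]
contact_force: [-0.3, -0.8, -1.0]
width: 0.0459
```

```bash
python3 w.py w9.png; python3 -c "
from h import *
f=r.grab_frame('top');c=f['img'][120:270,210:550];cv2.imwrite('pics/t9.png',cv2.resize(c,None,fx=2.3,fy=2.3)[:,:,::-1])"
```

```text
10.1 [ 0.51530852 -0.19833384  0.26097634] [[ 0.996  0.085 -0.   ]
 [ 0.085 -0.996 -0.   ]
 [-0.     0.    -1.   ]] [-0.59  0.06  1.57 -0.    1.52  0.9 ] [-0.6  0.4 -0. ]
cam [ 0.5823656  -0.19228494  0.45777351] knob pred [[264.25390634 192.70190458]]
{'uv': [317.0, 251.8], 'confidence': 0.6} [ 0.49576623 -0.1994225   0.134     ]
```

View pics/w9.png

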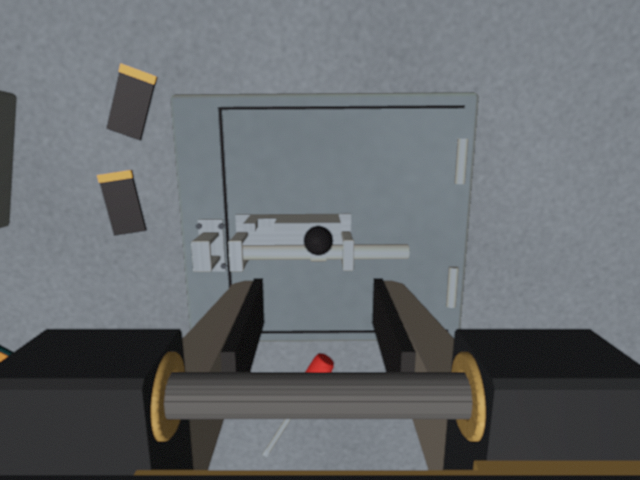

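View pics/t9.png

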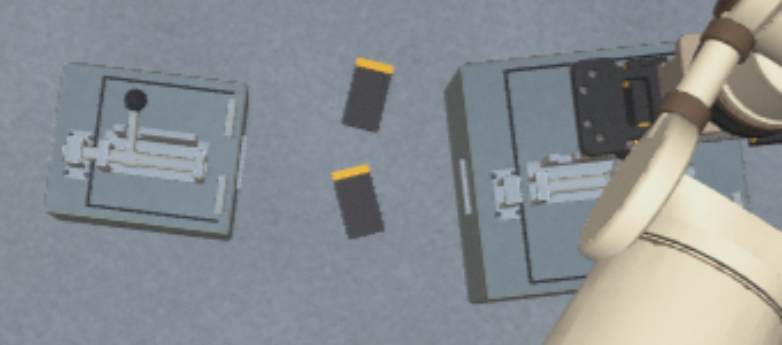

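The wrist view shows the bolt's end out of the keeper (212,245), the rod sticking out at (408,252), the handle upright and the gripper clear. The top view shows the small box (150,150) still bolted. I'll hand in.

```bash
python3 -c "
from h import *
print(r.close_job())"
```

```text
the job is handed in; nothing more can be done
None
```

The bigger grey box is unbolted and the job is handed in; it took about 10 s of the 32 s allowed. I gripped the bolt's knob, swung the handle up clear of the notch, drew the bolt back and let go.

**Last checks:**
- **Bolt drawn:** the tool travelled 39.5 mm while drawing. The camera pivot estimate moved about 36 mm (y from -0.163 to -0.1995). The two disagree by about 3 mm, but both are over the 30 mm needed. The wrist picture shows the keeper empty and the handle nearly upright.
- **Smaller box:** it is still bolted and was never touched.
- **Gripper:** it was about 120 mm above its release height, with the measured force back to about zero.

**What went wrong:** the first grip closed on nothing. The pictures showed the fingertips about 20 to 25 mm above the reported TCP, not the stated 14 mm beyond it. I lowered the tool about 37 mm more in small, checked steps, and the second grip held.

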